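# Fit the tongue key and shut the oil cock

## Task

Take the T-handled key out of the wooden rack, pass its flat-tongued end down the round bore in the top of the oil cock and, without forcing it, turn it under light pressure until the tongue drops into the hidden slot and the key's collar is fully home on the cover. Then turn the key clockwise (seen from above) to the stop to shut the cock, so that its bar lies across the pipes, and leave the key standing in it, let go. Leave everything else where it is.

Things in the scene. Friction and masses are not known exactly. Their poses are not given: they have to be found in the camera images.
- key_bar (a point): Centre of the T-bar of the loose steel key (0.2 to 0.4 kg), the taller piece standing in the rack, collar resting on the rack's top. Axes: z up the key's axis, x along the bar. Bar 70 mm long (x), 14 wide (y), 20 high (10 above and 10 below this point). Below it: neck 12 diameter, 28 long, then the collar.
- key_collar (a point): The same key: point on its axis in the underside of its collar (42 mm diameter, 6 thick), 44 below the bar's centre. Same axes as key_bar. Below it: shank 24 diameter, 38 long, foot tapered to 19, then the flat tongue 22 (along the bar) x 8, 16 long; tip 54 below this point. With the key home it meets cock_mouth.
- cock_mouth (a point): Centre of the mouth of the round bore in the flat dark cover (84 x 84 mm) of the fixed oil cock, 87 above the bench. z up, x and y parallel to the cover's sides; pipe stubs stick out along y and -y. Bore 25 diameter, 40 deep; its mouth is flared to 32 diameter over the top 6.
- plug_seat (a point): Point on the bore's axis 42 mm under cock_mouth, level with the top of the hidden plug, which has a 23.2 x 9.2 mm through-slot. Axes are the cock's, NOT the plug's: the plug's angle is not measured. An unmatched key stops here, collar 12 above the mouth. The tongue fits either way round, with 3 degrees play. Over 40 N of pressing damages the plug; 4 to 10 N is enough.
- cock: The cock itself, origin under its centre on the bench; axes as cock_mouth. Its plug turns stiffly (0.25 Nm; a light touch does not move it). At the clockwise stop (shut) the slot, so also a fitted key's bar, lies along x of the cock, across the pipe stubs. It starts 20 to 86 degrees anticlockwise (from above) of that and goes no farther than 87.
- rack: Fixed wooden rack, 66 (x) x 170 (y) x 60 mm high, origin under its centre. The key stands at y = -50 mm; the low round-headed drift at y = +50 (head 30 mm diameter, 15 above the rack) is not needed.
Mind the look-alikes: they are no part of the job. What is shaped like the part that bears key_bar but green is not meant.

How it is judged:
By the outcome, as a careful person would: the job done as asked, in the order asked, and still so for the second after the job is handed in, with the robot touching nothing.
It also fails if it takes over 67 s, if anything falls off the work surface, if the arm or the gripper's body presses on something with over 40 N, if the wrist force passes 120 N, or if a joint passes its speed limit or range.

## Robot

A 6-joint arm with a two-finger parallel gripper is mounted at the origin on the work surface. World frame = base frame: x ahead of the robot, y to its left, z up, the work surface at z = 0. Lengths are in m, angles in rad, forces in N, time in s.
With the tool pointing down it reaches from about 0.225 to 0.875 m from the base axis. Payload 3.4 kg.
Tool frame: the origin (TCP) lies at the very end of the fingers, on their centre line; the grasp point (between the pads) lies 19 mm behind it; z points along the fingers, y is the line along which they close (so a half turn about z gives the same grasp; the last joint's range is limited). The gripper opens to 85 mm and grips with 20 to 120 N. Pads are 22 mm wide; open, the fingers measure 114 mm over their backs; the gripper's body (76 mm by 85 mm) begins 54 mm behind the grasp point. The pads swing forward as they close: fully open they stand 13 mm farther back than shut.
Start: joints at [-1.356, 0.276, 1.505, -0, 1.361, -0.121], TCP at [0.189, -0.543, 0.231] pointing down, gripper open.
Joint ranges: [-2.89, 2.89], [-0.75, 2.08], [0.22, 2.7], [-1.18, 4.32], [0.11, 2.71], [-2.7, 2.7]. Speed limits (rad/s): [2.57, 2.57, 3.14, 3.14, 3.14, 3.14].

## Interface

Orientations are given as [roll, pitch, yaw] about the fixed x, y, z axes, in that order (R = Rz(yaw) Ry(pitch) Rx(roll)).
In Python, from plant import r, solve_ik, readout, viewer gives the robot as it stands. The module is installed in compiled form; this text tells all that it offers. Calls block until the motion is done:
- r.goto(position, orientation): joint-space move of the TCP to a pose.
- r.line_to(position, orientation=None, velocity=0.15): straight line of the TCP; orientation=None keeps the orientation; velocity is the mean speed in m/s.
- r.move_j(angles): joint-space move.
- r.set_gripper(opening, newtons=None): opening from 0.0 (shut) to 1.0 (fully open); newtons is the grip in N (None keeps the last); returns when the fingers have stopped.
- r.pause(seconds).
- solve_ik(position, orientation): joint angles nearest the present ones, or None.
- readout.get_obs(): the state.
- viewer.camera(name): name is "side" or "top"; returns a dict with "image" (400x640x3 uint8, red, green, blue), "fovy" (degrees; the focal length in pixels is half the picture's height over the tangent of half this angle, whatever the lens; pixels are square), "cx", "cy" (the principal point, pixels), "k1" (the pictures are not rectified: a ray, as slopes to the right and down, at radius r is drawn at 1 + k1 r^2 times it, then the intrinsics apply), "R" (3x3) and "t" (3): a world point X has camera coordinates R X + t. Camera axes: x right, y down, z forward; pixel columns grow to the right and rows downward; lengths in m; the calibration is good to about 2 mm. A picture is of the moment at which its call begins. There is no depth.
A pose or a line that the arm cannot do raises r.PlanningError and nothing moves.
- r.hand_in(): hands the job in; it is judged then, once.
The state is a dict: "time_s": time; "joint_positions": joint angles; "dq": joint speeds; "joint_efforts": joint torques, N m; "eef_pos": TCP position; "orientation": TCP orientation; "force": force on the tool from outside, world axes, zero at the start; "ft_torque": the same for the moment, N m; "width": opening from 0.0 (shut) to 1.0 (fully open); "finger_force": force on a finger pad.
Only numpy, scipy, OpenCV 4.12 (cv2) and the standard library are available. Lean on these libraries where they do the work, as an engineer would, in place of code of your own. Each camera call takes 0.05 s, during which the arm holds its last target. There are 200 camera calls.

## Working session

There is one attempt and no reset: what is moved stays moved. The work goes in short steps, each a Python script; the robot and the scene stay as the last script left them, time stands still between calls to the robot, and variables do not carry over. Pictures are saved under pics/ and viewed, at most 10 in all, crops included, and the job is handed in when it is done.

```bash
mkdir -p pics
python3 - <<'E'
from plant import r, solve_ik, readout, viewer
import cv2,pickle
for n in("side","top"):
    c=viewer.camera(n); pickle.dump(c,open(n+".pkl","wb"))
    cv2.imwrite(f"pics/{n}0.png",c["image"][:,:,::-1])
    print(n,c["fovy"],c["cx"],c["cy"],c["k1"],c["R"],c["t"])
print(readout.get_obs())
E
```

```text
side 49.17133384513131 320.14117190804774 205.94232718307393 -0.12101015042362931 [[ 0.9438373  -0.33016774  0.01266571]
 [-0.21490287 -0.64254876 -0.73549156]
 [ 0.25097393  0.69146247 -0.67741548]] [-0.50975766  0.17407983  0.64155336]
top 49.64707659867593 314.73074649039944 196.2395599827514 -0.08933560239095421 [[-0.0213698  -0.99961633 -0.01762185]
 [-0.9879949   0.02381219 -0.15264027]
 [ 0.15300132  0.01414841 -0.9881247 ]] [0.01314462 0.53587041 0.75468664]
{'time_s': 0.1, 'joint_positions': array([-1.35598585e+00,  2.76509052e-01,  1.50602468e+00,  2.67984393e-05,
        1.36072656e+00, -1.20966645e-01]), 'dq': array([-1.60682981e-04, -1.57624224e-03, -1.65818367e-03, -1.21689680e-03,
       -8.36261401e-04,  2.52633059e-05]), 'joint_efforts': array([ 9.80755249e-04, -4.17699766e+01, -2.46405905e+01, -2.89942882e-04,
        5.80569991e-03,  2.00626971e-06]), 'eef_pos': array([ 0.1893811 , -0.54239885,  0.23053195]), 'orientation': array([-3.13994037e+00, -2.27244673e-04,  3.35771326e-01]), 'force': array([ 1.12114645, -0.32226133,  0.05256658]), 'ft_torque': array([ 0.05187113,  0.00145358, -0.03284409]), 'finger_force': 0.0, 'width': 0.9982735379488773}
```

View pics/top0.png

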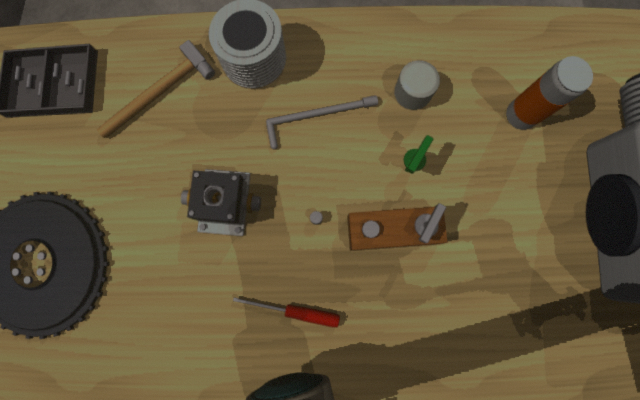

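View pics/side0.png

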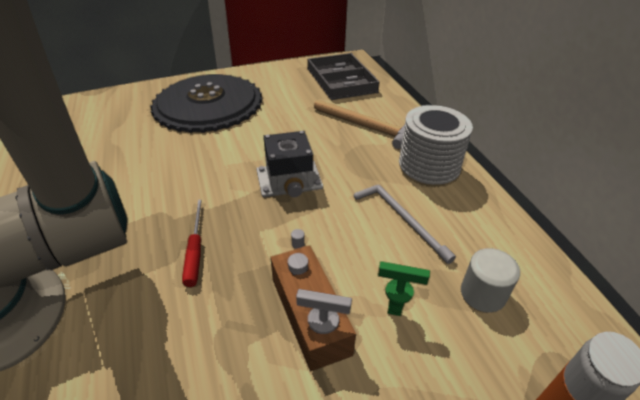

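Top view: cock cover at about (217,195), key bar at (432,224) at the rack's right end, and the green look-alike at (418,155). Side view: key bar at (324,301), cover at (288,150). I'll enlarge the key and cock.

```bash
cat > h.py <<'E'
import numpy as np,cv2,pickle
def ray(c,uv):
    f=200/np.tan(np.radians(c["fovy"])/2)
    K=np.array([[f,0,c["cx"]],[0,f,c["cy"]],[0,0,1]]);D=np.array([c["k1"],0,0,0.])
    p=cv2.undistortPoints(np.array(uv,float).reshape(-1,1,2),K,D,
        None,None,None,(cv2.TERM_CRITERIA_COUNT|cv2.TERM_CRITERIA_EPS,50,1e-9)) if 0 else cv2.undistortPoints(np.array(uv,float).reshape(-1,1,2),K,D)
    d=np.c_[p[:,0],np.ones(len(p))]@c["R"]
    return -c["R"].T@c["t"],d
def on_plane(c,uv,z):
    o,d=ray(c,uv); return o+d*((z-o[2])/d[:,2])[:,None]
def proj(c,X):
    f=200/np.tan(np.radians(c["fovy"])/2)
    K=np.array([[f,0,c["cx"]],[0,f,c["cy"]],[0,0,1]])
    return cv2.projectPoints(np.array(X,float).reshape(-1,1,3),cv2.Rodrigues(c["R"])[0],c["t"],K,np.array([c["k1"],0,0,0.]))[0][:,0]
def two(c1,p1,c2,p2):
    o1,d1=ray(c1,[p1]);o2,d2=ray(c2,[p2]);d1=d1[0];d2=d2[0]
    s=np.linalg.lstsq(np.c_[d1,-d2],o2-o1,rcond=None)[0]
    a,b=o1+s[0]*d1,o2+s[1]*d2
    return (a+b)/2,np.linalg.norm(a-b)
def crop(im,x,y,w,h,s): return cv2.resize(im[y:y+h,x:x+w,::-1],None,fx=s,fy=s,interpolation=cv2.INTER_CUBIC)
E
python3 - <<'E'
from h import *
t=pickle.load(open("top.pkl","rb"));s=pickle.load(open("side.pkl","rb"))
a=np.hstack([crop(t["image"],340,195,80*3//2,90,3),crop(t["image"],175,155,90,90,3)])
a=np.hstack([crop(t["image"],390,190,66,50,6),crop(t["image"],180,160,66,50,6)])
b=np.hstack([crop(s["image"],288,280,66,50,6),crop(s["image"],255,125,66,50,6)])
im=np.vstack([a,b]);im=cv2.convertScaleAbs(im,alpha=1.4)
cv2.imwrite("pics/crop.png",im);print(im.shape)
E
```

```text
(600, 792, 3)
```

View pics/crop.png

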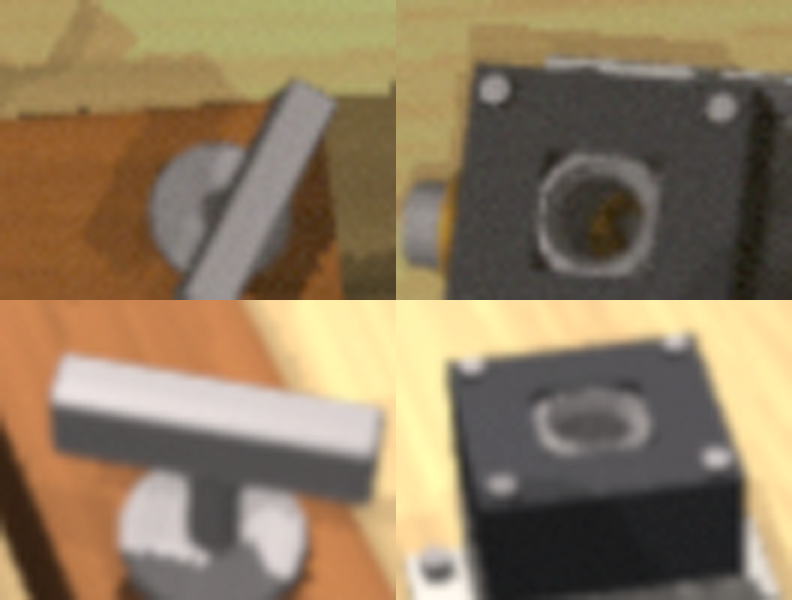

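Crop: key bar's top face, seen sharply in the side view, with corners near (299,289), (352,298), (350,305), (297,297). The flared mouth is centred at (213.7,195.8) in top and (287.7,145.3) in side, with screws around it.

Run:
```python
from h import *
t=pickle.load(open("top.pkl","rb"));s=pickle.load(open("side.pkl","rb"))
# key bar top face, side
def comp(im,seed,lo,box,smax=60):
    hsv=cv2.cvtColor(im,cv2.COLOR_RGB2HSV);m=((hsv[...,2]>lo)&(hsv[...,1]<smax)).astype(np.uint8)
    b=np.zeros_like(m);b[box[1]:box[3],box[0]:box[2]]=1;m*=b
    n,l,st,ce=cv2.connectedComponentsWithStats(m,connectivity=4);k=l[seed[1],seed[0]]
    return k,(l==k),st[k],ce[k]
for lo in(115,130,145):
    k,m,st,ce=comp(s["image"],(324,298),lo,(285,280,360,330))
    P=on_plane(s,np.argwhere(m)[:,::-1],.114)[:,:2]
    (c,wh,a)=cv2.minAreaRect((P*1000).astype(np.float32)); 
    ev=np.linalg.svd(P-P.mean(0))[2][0] if len(P)<5000 else 0
    print("bar side",lo,k,st,P.mean(0),c,wh,a,np.degrees(np.arctan2(ev[1],ev[0])))
for lo in(90,105,115,125):
    k,m,st,ce=comp(t["image"],(437,214),lo,(400,195,460,255))
    P=on_plane(t,np.argwhere(m)[:,::-1],.114)[:,:2]
    (c,wh,a)=cv2.minAreaRect((P*1000).astype(np.float32));ev=np.linalg.svd(P-P.mean(0))[2][0]
    print("bar top",lo,k,st,P.mean(0),c,wh,a,np.degrees(np.arctan2(ev[1],ev[0])))
mt,ms=(213.6,195.4),(287.6,145.2)
print("mouth",on_plane(t,[mt],.087),on_plane(s,[ms],.087),two(t,mt,s,ms))
sc=np.array([(470,366),(676,342),(502,485),(716,458)])/6.+[255-66-.4,125-50-.4]
Q=on_plane(s,sc,.088);print("screws",Q,Q.mean(0))
for i,j in((0,1),(2,3),(0,2),(1,3)):
    d=Q[j]-Q[i];print(np.degrees(np.arctan2(d[1],d[0])),np.linalg.norm(d))
tt=np.array([(494,90),(722,107)])/6.+[180-66-.4,160-.4];Q=on_plane(t,tt,.088);d=Q[1]-Q[0];print(Q,np.degrees(np.arctan2(d[1],d[0])))
```

```text
bar side 115 1 [297 289  55  17 457] [ 0.47484508 -0.19702978] (474.6184997558594, -196.79595947265625) (12.764557838439941, 68.93655395507812) 59.765560150146484 -30.28706887808789
bar side 130 1 [297 289  55  16 430] [ 0.47480121 -0.19657384] (474.7987060546875, -196.4862518310547) (12.02498722076416, 68.9375991821289) 59.807403564453125 -30.061734650331623
bar side 145 1 [297 289  55  16 395] [ 0.47434319 -0.19588508] (474.707275390625, -196.00531005859375) (11.276406288146973, 68.29664611816406) 59.8235969543457 -30.05919484749338
bar top 90 1 [421 204  25  39 300] [ 0.47587335 -0.19528409] (475.9638366699219, -195.2789764404297) (12.61500358581543, 68.78323364257812) 60.19855499267578 149.9078603550302
bar top 105 1 [422 204  23  37 227] [ 0.47612838 -0.19542628] (476.42633056640625, -195.5524444580078) (9.64267635345459, 65.74507141113281) 60.21067428588867 149.74810986139434Traceback (most recent call last):
  File "<stdin>", line 18, in <module>
    u, s, vh = gufunc(a, signature=signature)
               ~~~~~~^^^^^^^^^^^^^^^^^^^^^^^^
numpy._core._exceptions._ArrayMemoryError: Unable to allocate 488. GiB for an array with shape (256000, 256000) and data type float64
```

Bar: centre about (0.4755, -0.196), yaw -30°, and the two views agree. I still need the mouth numbers, then I'll grasp.

Run:
```python
from h import *
t=pickle.load(open("top.pkl","rb"));s=pickle.load(open("side.pkl","rb"))
mt,ms=(213.6,195.4),(287.6,145.2)
print("mouth",on_plane(t,[mt],.087),on_plane(s,[ms],.087),two(t,mt,s,ms))
sc=np.array([(470,366),(676,342),(502,485),(716,458)])/6.+[255-66-.4,125-50-.4]
Q=on_plane(s,sc,.088);print("screws",Q,Q.mean(0))
for i,j in((0,1),(2,3),(0,2),(1,3)):
    d=Q[j]-Q[i];print(np.degrees(np.arctan2(d[1],d[0])),np.linalg.norm(d))
tt=np.array([(494,90),(722,107)])/6.+[180-66-.4,160-.4];Q=on_plane(t,tt,.088);d=Q[1]-Q[0];print(Q,np.degrees(np.arctan2(d[1],d[0])))
# automated ring centre, top & side
for c,b in((t,(200,182,228,210)),(s,(275,137,302,154))):
    g=cv2.cvtColor(c["image"],cv2.COLOR_RGB2GRAY)[b[1]:b[3],b[0]:b[2]]
    for th in(75,85,95):
        p=cv2.findNonZero((g>th).astype(np.uint8))
        h=cv2.convexHull(p);e=cv2.fitEllipse(h)
        uv=np.array(e[0])+b[:2];print(th,uv,e[1],on_plane(c,[uv],.087)[0])
from plant import r,solve_ik,readout
Y=np.radians(-30);x,y=.4755,-.196
r.goto([x,y,.18],[np.pi,0,Y])
r.line_to([x,y,.085],velocity=.12)
o=readout.get_obs();print(o["time_s"],o["eef_pos"],o["force"])
r.set_gripper(0.0,newtons=60)
o=readout.get_obs();print(o["time_s"],o["width"],o["finger_force"],o["force"],o["ft_torque"],o["joint_positions"])
```

```text
mouth [[0.53470024 0.17726005 0.087     ]] [[0.53371112 0.1744335  0.087     ]] (array([0.53486834, 0.17792726, 0.08450082]), np.float64(0.00047806313488786507))
screws [[0.50379657 0.21791378 0.088     ]
 [0.57242134 0.21012109 0.088     ]
 [0.49708993 0.15014204 0.088     ]
 [0.56447472 0.1427803  0.088     ]] [0.53444564 0.1802393  0.088     ]
-6.478473578658893 0.06906580957336803
-6.234801681669691 0.06778572884662233
-95.65154140538057 0.06810276550774966
-96.73012497157282 0.0678080431905013
[[0.57251547 0.20926734 0.088     ]
 [0.56559752 0.14135453 0.088     ]] -95.81638044069662
75 [212.69410515 195.60542774] (19.966407775878906, 20.76957893371582) [0.53437501 0.17886284 0.087     ]
85 [212.85057545 195.60829258] (19.057126998901367, 20.755008697509766) [0.53436321 0.17858496 0.087     ]Traceback (most recent call last):
  File "<stdin>", line 15, in <module>
cv2.error: OpenCV(4.12.0) /io/opencv/modules/imgproc/src/shapedescr.cpp:361: error: (-201:Incorrect size of input array) There should be at least 5 points to fit the ellipse in function 'fitEllipseNoDirect'
```

Run:
```python
from h import *
from plant import r,solve_ik,readout,viewer
Y=np.radians(-30);x,y=.4755,-.196
r.goto([x,y,.18],[np.pi,0,Y])
r.line_to([x,y,.085],velocity=.12)
o=readout.get_obs();print(o["time_s"],o["eef_pos"],o["force"])
r.set_gripper(0.0,newtons=60)
o=readout.get_obs();print(o["time_s"],o["width"],o["finger_force"],o["force"],o["ft_torque"],o["joint_positions"])
r.line_to([x,y,.2],velocity=.12)
o=readout.get_obs();print(o["time_s"],o["width"],o["finger_force"],o["force"],o["ft_torque"])
C=np.radians(-6.2)
# hover over cock, bar at 12 deg anticlockwise of cock x
r.goto([.5345,.179,.2],[np.pi,0,C+np.radians(14)])
o=readout.get_obs();print(o["time_s"],o["eef_pos"],o["orientation"],o["force"],o["ft_torque"],o["joint_positions"])
t=viewer.camera("top");s=viewer.camera("side")
pickle.dump((t,s),open("hover.pkl","wb"))
cv2.imwrite("pics/hover.png",np.hstack([crop(t["image"],150,120,130,180,3),crop(s["image"],230,20,130,180,3)]))
```

```text
2.7 [ 0.47602763 -0.19647672  0.08554015] [0.28114265 0.14011482 0.35204405]
3.35 0.14814291906147936 59.93430733680725 [0.80982154 1.78906458 2.55897563] [ 0.17739912 -0.00928507  0.06158872] [-5.26134465e-01  3.14165699e-01  1.85125664e+00  5.14556784e-04
  9.75985765e-01  1.56805185e+00]
4.4583 0.14969993463821799 59.11256432533264 [-0.29597477 -0.11319044 -3.0845957 ] [ 0.01527331 -0.03263838 -0.0072703 ]
5.875 [0.53469094 0.17786093 0.19985581] [3.14057072e+00 2.56177035e-04 1.35062666e-01] [ 0.39944735  0.64476692 -3.97238162] [-0.02857954 -0.00010935 -0.00906707] [ 1.98309902e-01  2.78239372e-01  1.58160968e+00 -1.04703564e-03
  1.28206401e+00  1.63434172e+00]
```

View pics/hover.png

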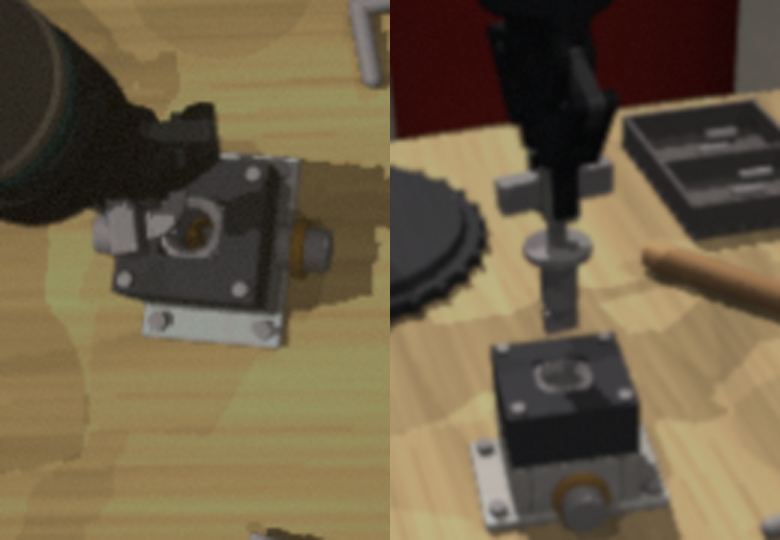

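Hover: the key hangs vertical over the cock. In the side view its tongue tip is at about (286,130), the collar top at (286,101.7) and the mouth at (287.7,145.5). I'll use the side view for relative alignment.

Run:
```python
from h import *
from plant import readout,viewer
t,s=pickle.load(open("hover.pkl","rb"))
o=readout.get_obs();print(o["time_s"],o["eef_pos"],o["force"],o["ft_torque"])
f=lambda u,v:np.array([230+(u-390+.5)/3-.5,20+(v+.5)/3-.5])
print("collar",on_plane(s,[f(558,246)],.181))
print("tip",on_plane(s,[f(560,327)],.121))
print("mouth side",on_plane(s,[f(562.5,376.5)],.087))
print("expected px",[(p-[230,20])*3+[390,0] for p in proj(s,[[.5345,.179,.087],[.5345,.1765,.087],[.5347,.1785,.181],[.5347,.1785,.121]])])
g=lambda u,v:np.array([150+(u+.5)/3-.5,120+(v+.5)/3-.5])
print("mouth top",on_plane(t,[g(190,228)],.087))
im=np.hstack([crop(t["image"],190,165,48,60,8),crop(s["image"],262,90,48,75,8)[:480]])
im=np.hstack([crop(t["image"],188,170,48,70,8),crop(s["image"],264,90,48,70,8)])
cv2.imwrite("pics/z.png",cv2.convertScaleAbs(im,alpha=1.5));print(im.shape)
```

```text
5.975 [0.534829   0.177619   0.19997335] [ 0.02732969 -0.00679043 -4.09957331] [-0.03148448  0.00431055 -0.01659749]
collar [[0.53363571 0.17474783 0.181     ]]
tip [[0.53405618 0.17988162 0.121     ]]
mouth side [[0.53295242 0.17480515 0.087     ]]
expected px [array([562.01436856, 371.52183748]), array([563.09106048, 373.6283285 ]), array([557.00382083, 241.77661377]), array([560.59535842, 326.95921492])]
mouth top [[0.53425332 0.17831813 0.087     ]]
(560, 768, 3)
```

View pics/z.png

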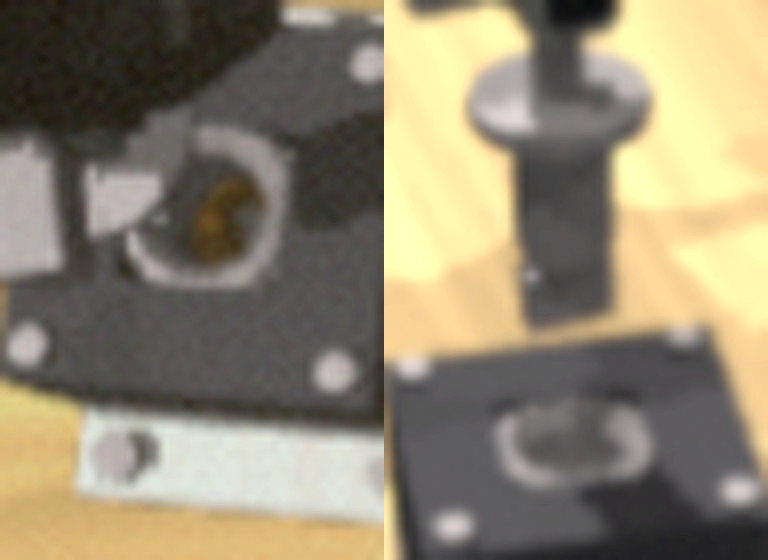

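Correcting for the side view's bias at the collar puts the mouth at about (0.5343, 0.1778), almost under the key. I'll descend with force checks.

```bash
cat >> h.py <<'E'
F0=np.array([0,0,-4.1])
def st(tag=""):
    from plant import readout
    o=readout.get_obs();F=o["force"]-F0
    print(tag,round(o["time_s"],2),o["eef_pos"].round(4),"yaw",round(np.degrees(o["orientation"][2]),2),"F",F.round(1),"Mz",o["ft_torque"].round(2),flush=True)
    return o,F
E
python3 - <<'E'
from h import *
from plant import r
yaw=np.radians(-6.2+14);O=[np.pi,0,yaw]
x,y=.5342,.1790
r.line_to([x,y,.175],O,velocity=.08);st()
for z in(.166,.160,.155,.150,.145,.140,.136,.132,.129):
    r.line_to([x,y,z],O,velocity=.04);r.pause(.05);o,F=st(z)
    if F[2]>8 or np.hypot(F[0],F[1])>15:break
E
```

```text
6.44 [0.5341 0.1786 0.1747] yaw 7.77 F [0.2 0.1 1.2] Mz [ 0.02 -0.05  0.05]
0.166 6.87 [0.5342 0.1791 0.166 ] yaw 7.81 F [-0.5  0.2  0.4] Mz [-0.   -0.02 -0.03]
0.16 7.22 [0.5341 0.179  0.1598] yaw 7.8 F [ 0.3 -0.6  0.8] Mz [-0.03 -0.   -0.  ]
0.155 7.54 [0.5342 0.1789 0.1548] yaw 7.8 F [ 0.  -1.3  0.3] Mz [ 0.01 -0.    0.  ]
0.15 7.87 [0.5341 0.1789 0.1498] yaw 7.8 F [ 0.4 -0.2  0.4] Mz [-0.05 -0.09 -0.01]
0.145 8.19 [0.5341 0.1789 0.1448] yaw 7.8 F [0.1 0.4 0.6] Mz [ 0.   -0.12 -0.05]
0.14 8.52 [0.5341 0.1789 0.1398] yaw 7.8 F [-0.  -0.2  0.4] Mz [-0.02 -0.11 -0.02]
0.136 8.82 [0.5345 0.1786 0.1358] yaw 7.81 F [ 1.8 -2.4 -0.5] Mz [-0.45 -0.4  -0.01]
0.132 9.12 [0.5344 0.1787 0.1317] yaw 7.81 F [ 2.7 -2.9 -1.3] Mz [-0.59 -0.51  0.  ]
0.129 9.42 [0.5345 0.1787 0.1289] yaw 7.81 F [ 1.9 -2.9 -1.4] Mz [-0.73 -0.67  0.05]
```

It has entered the bore, with only small lateral forces. Next: ease sideways and find the plug top.

Run:
```python
from h import *
from plant import r
O=[np.pi,0,np.radians(-6.2+14)]
x,y=.5348,.1781
r.line_to([x,y,.1285],O,velocity=.03);r.pause(.1);st()
z=.1275
while z>.1205:
    r.line_to([x,y,z],O,velocity=.02);r.pause(.1);o,F=st(round(z,4))
    if F[2]>4 or np.hypot(F[0],F[1])>15:break
    z-=.0008
```

```text
9.77 [0.5346 0.1784 0.1285] yaw 7.79 F [ 1.  -1.5  0.6] Mz [-0.28 -0.35 -0.02]
0.1275 10.12 [0.5347 0.1784 0.1275] yaw 7.79 F [ 0.9 -1.8  1.6] Mz [-0.13 -0.3  -0.06]
0.1267 10.47 [0.5346 0.1782 0.1266] yaw 7.79 F [ 0.6 -0.7  0.9] Mz [-0.05 -0.22 -0.02]
0.1259 10.82 [0.5346 0.1781 0.1258] yaw 7.8 F [1.6 0.1 0.5] Mz [-0.01 -0.16 -0.01]
0.1251 11.17 [0.5346 0.1781 0.125 ] yaw 7.8 F [ 1.1 -0.1  0.3] Mz [-0.08 -0.13  0.02]
0.1243 11.52 [0.5347 0.1781 0.1243] yaw 7.8 F [ 1.2  0.3 -0.2] Mz [-0.01 -0.03 -0.  ]
0.1235 11.87 [0.5349 0.1781 0.124 ] yaw 7.8 F [-1.  -0.1  5.6] Mz [-0.09  0.25 -0.01]
```

Run:
```python
from h import *
from plant import r,readout
x,y,z=.5348,.1781,.1233
a=14
while a<92:
    a+=2
    O=[np.pi,0,np.radians(-6.2+a)]
    r.line_to([x,y,z],O,velocity=.05)
    F=np.mean([(r.pause(.02),readout.get_obs())[1]["force"] for _ in range(3)],0)-F0
    o=readout.get_obs();print(a,round(o["time_s"],2),o["eef_pos"][2].round(5),F.round(1),o["ft_torque"][2].round(2))
    if F[2]<2.0 or o["eef_pos"][2]<.1235: break
    if F[2]>10: z+=.0003
    elif F[2]<5: z-=.0001
st(z)
```

```text
16 12.17 0.1239 [-1.  -0.2  9.2] -0.03
18 12.47 0.12377 [-0.8  0.4  9.7] 0.01
20 12.77 0.12373 [-1.1  0.3  9.8] 0.04
22 13.07 0.12356 [-0.5 -0.1  9. ] 0.01
24 13.37 0.12346 [ 0.5 -0.   9.3] -0.06
0.1233 13.37 [0.5353 0.1782 0.1235] yaw 17.72 F [0.9 0.1 9.6] Mz [ 0.08 -0.04 -0.06]
```

Run:
```python
from h import *
from plant import r,readout
x,y,z=.5346,.1781,.1234
a=24
while a<92:
    a+=2
    O=[np.pi,0,np.radians(-6.2+a)]
    r.line_to([x,y,z],O,velocity=.05)
    F=np.mean([(r.pause(.02),readout.get_obs())[1]["force"] for _ in range(3)],0)-F0
    o=readout.get_obs();print(a,round(o["time_s"],2),o["eef_pos"][2].round(5),round(z,4),F.round(1),o["ft_torque"][2].round(2))
    if F[2]<2.0 or o["eef_pos"][2]<.1215 or F[2]>25 or abs(o["ft_torque"][2])>.2: break
    if F[2]>9: z+=.0001
    elif F[2]<5: z-=.0001
st(z)
```

```text
26 13.67 0.12331 0.1234 [ 1.2 -0.1  6.9] 0.0
28 13.97 0.12259 0.1234 [ 2.  -0.9  0.8] 0.02
0.1234 13.97 [0.5344 0.1778 0.1226] yaw 21.75 F [ 2.4 -1.2  0.2] Mz [-0.14 -0.5   0.02]
```

The force fell away at 28°, so the tongue is at the slot. I'll lower it, with small adjustments if it catches.

Run:
```python
from h import *
from plant import r,readout
x,y,z=.5346,.1781,.1226
a=28
for i in range(30):
    z-=.0008
    O=[np.pi,0,np.radians(-6.2+a)]
    r.line_to([x,y,z],O,velocity=.02);r.pause(.08)
    o,F=st(f"{a} {z:.4f}")
    if F[2]>6: break
```

```text
28 0.1218 14.3 [0.5344 0.1778 0.1212] yaw 21.79 F [ 3.3 -1.4 -1.2] Mz [-0.29 -0.62  0.03]
28 0.1210 14.63 [0.5344 0.1779 0.1209] yaw 21.8 F [ 1.8 -2.  -0.3] Mz [-0.47 -0.51  0.03]
28 0.1202 14.97 [0.5345 0.178  0.1203] yaw 21.81 F [ 2.  -2.1  0.9] Mz [-0.49 -0.38  0.01]
28 0.1194 15.3 [0.5345 0.178  0.1194] yaw 21.8 F [ 1.9 -2.6  1.2] Mz [-0.56 -0.33  0.02]
28 0.1186 15.63 [0.5346 0.178  0.1185] yaw 21.8 F [ 1.3 -3.7  0.8] Mz [-0.63 -0.29  0.05]
28 0.1178 15.97 [0.5346 0.178  0.1177] yaw 21.8 F [ 1.1 -2.7  1.1] Mz [-0.71 -0.33  0.06]
28 0.1170 16.3 [0.5346 0.1781 0.1169] yaw 21.8 F [ 1.9 -2.5  1.4] Mz [-0.64 -0.33  0.06]
28 0.1162 16.63 [0.5346 0.1781 0.1161] yaw 21.8 F [ 1.3 -3.3  1.7] Mz [-0.71 -0.36  0.04]
28 0.1154 16.97 [0.5346 0.1781 0.1154] yaw 21.8 F [ 1.6 -2.8  1.1] Mz [-0.72 -0.42  0.01]
28 0.1146 17.3 [0.5346 0.1781 0.1146] yaw 21.8 F [ 1.7 -2.9  2.2] Mz [-0.71 -0.38  0.01]
28 0.1138 17.63 [0.5346 0.1781 0.1138] yaw 21.8 F [ 1.5 -3.2  1.6] Mz [-0.73 -0.4   0.02]
28 0.1130 17.97 [0.5346 0.1781 0.1129] yaw 21.8 F [ 1.3 -3.7  2. ] Mz [-0.68 -0.41  0.  ]
28 0.1122 18.3 [0.5347 0.1781 0.1123] yaw 21.8 F [ 1.2 -3.1  2.4] Mz [-0.7  -0.38  0.04]
28 0.1114 18.63 [0.5347 0.1781 0.1122] yaw 21.8 F [ 0.3 -3.7  9.9] Mz [-0.76 -0.02  0.  ]
```

The collar is home at TCP z 0.1122. Now I'll grip tighter and turn clockwise to the stop.

Run:
```python
from h import *
from plant import r,readout
x,y,z=.5347,.1780,.1119
r.set_gripper(0.0,newtons=100)
a=28.
while a>-8:
    a-=3 if a>6 else 1
    r.line_to([x,y,z],[np.pi,0,np.radians(-6.2+a)],velocity=.05);r.pause(.06)
    o,F=st(f"{a}")
    if abs(o["ft_torque"][2])>.7 or np.linalg.norm(F)>30: break
```

```text
25.0 19.16 [0.5347 0.178  0.1123] yaw 18.87 F [-0.5 -3.6  9.5] Mz [-0.79  0.03  0.12]
22.0 19.47 [0.5348 0.178  0.1123] yaw 15.86 F [ 0.1 -2.8  9.5] Mz [-0.76  0.03  0.11]
19.0 19.77 [0.5347 0.1781 0.1123] yaw 12.87 F [-0.2 -2.4  9.3] Mz [-0.79 -0.02  0.06]
16.0 20.08 [0.5347 0.1781 0.1123] yaw 9.86 F [ 0.1 -3.7  9.3] Mz [-0.74 -0.02  0.12]
13.0 20.39 [0.5347 0.1782 0.1123] yaw 6.86 F [ 0.5 -3.5  9.3] Mz [-0.73  0.04  0.09]
10.0 20.7 [0.5347 0.1782 0.1123] yaw 3.86 F [ 0.7 -3.1  9.5] Mz [-0.7   0.05  0.13]
7.0 21.01 [0.5347 0.1783 0.1123] yaw 0.86 F [ 0.2 -3.  10. ] Mz [-0.7   0.01  0.09]
4.0 21.32 [0.5347 0.1783 0.1123] yaw -2.14 F [ 0.4 -2.9 11.3] Mz [-0.67  0.06  0.13]
3.0 21.62 [0.5347 0.1783 0.1123] yaw -3.12 F [-0.1 -2.6  9.5] Mz [-0.67  0.03  0.22]
2.0 21.93 [0.5347 0.1783 0.1123] yaw -4.12 F [ 0.6 -3.2  9.5] Mz [-0.56  0.06  0.2 ]
1.0 22.24 [0.5347 0.1783 0.1123] yaw -5.12 F [-0.4 -3.3  8.7] Mz [-0.64  0.05  0.23]
0.0 22.55 [0.5347 0.1783 0.1123] yaw -6.12 F [ 0.2 -3.1  9.8] Mz [-0.63  0.1   0.23]
-1.0 22.86 [0.5347 0.1784 0.1123] yaw -7.12 F [ 0.3 -2.2  9.8] Mz [-0.62  0.09  0.19]
-2.0 23.17 [0.5347 0.1784 0.1123] yaw -8.12 F [-0.3 -3.   9.4] Mz [-0.63  0.09  0.21]
-3.0 23.48 [0.5347 0.1784 0.1123] yaw -9.12 F [ 0.4 -2.9  9.9] Mz [-0.64  0.08  0.22]
-4.0 23.78 [0.5347 0.1784 0.1123] yaw -10.12 F [ 0.7 -3.   9.4] Mz [-0.59  0.04  0.25]
-5.0 24.09 [0.5347 0.1784 0.1123] yaw -11.13 F [-1.  -2.8  9.5] Mz [-0.58  0.03  0.2 ]
-6.0 24.4 [0.5347 0.1784 0.1123] yaw -12.09 F [-0.1 -1.6  9.6] Mz [-0.57  0.04  0.34]
-7.0 24.71 [0.5347 0.1784 0.1123] yaw -13.05 F [ 0.3 -2.6  9. ] Mz [-0.57  0.09  0.63]
-8.0 25.02 [0.5346 0.1784 0.1123] yaw -14.01 F [-0.6 -1.   9.7] Mz [-0.55  0.06  0.77]
```

The torque climbs steeply at about −12° yaw, so that's the stop. I'll relax the torque, release, back off and look.

Run:
```python
from h import *
from plant import r,viewer
x,y=.5347,.1782
O=[np.pi,0,np.radians(-6.2-5.8)]
r.line_to([x,y,.1123],O,velocity=.03);r.pause(.1);st("relax")
r.set_gripper(1.0);st("open")
r.line_to([x,y,.25],O,velocity=.12)
r.goto([.3,-.1,.3],[np.pi,0,0]);r.pause(.1);st()
t=viewer.camera("top");s=viewer.camera("side");pickle.dump((t,s),open("end.pkl","wb"))
im=np.hstack([crop(t["image"],175,155,75,90,5),crop(s["image"],250,95,75,90,5)])
cv2.imwrite("pics/end.png",cv2.convertScaleAbs(im,alpha=1.4))
m=s["image"]
hsv=cv2.cvtColor(m,cv2.COLOR_RGB2HSV);b=np.zeros(m.shape[:2],np.uint8)
b[105:150,255:325]=((hsv[...,2]>130)&(hsv[...,1]<60))[105:150,255:325]
n,l,S,ce=cv2.connectedComponentsWithStats(b,connectivity=4)
for k in range(1,n):
    if S[k][4]>60:
        P=on_plane(s,np.argwhere(l==k)[:,::-1],.141)[:,:2];R=cv2.minAreaRect((P*1000).astype(np.float32));print(S[k],R)
```

```text
relax 25.37 [0.5347 0.1785 0.1123] yaw -12.01 F [ 0.4 -1.3  6.5] Mz [-0.52 -0.06  0.38]
open 26.07 [0.5347 0.1782 0.1123] yaw -12.01 F [-0.4 -0.4  4.7] Mz [-0.    0.03  0.03]
 28.84 [ 0.3007 -0.0998  0.2999] yaw 0.06 F [0.4 1.  3.9] Mz [-0.06  0.09  0.03]
[267 118  38   6 125] ((533.0313720703125, 178.42359924316406), (11.671329498291016, 69.06945037841797), 80.07725524902344)
```

View pics/end.png

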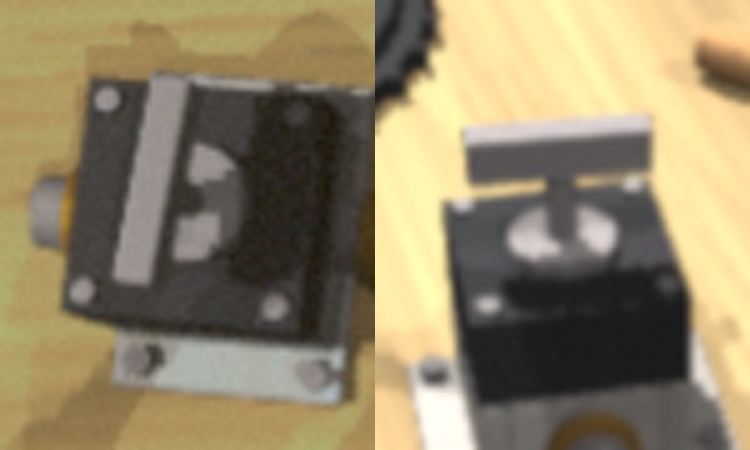

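The final view shows the key upright with its collar flat on the cover. The bar, at (286,120) in the side view, measures about -10°. The cock's x axis is at -6°, so the difference is mostly the tongue's 3° play at the stop.

```bash
python3 -c "
from plant import r
print(r.hand_in())"
```

```text
the job is handed in; nothing more can be done
None
```

I handed the job in at about 29 s: the cock is turned clockwise to its stop and the key stands in it, released, with its collar home and its bar across the pipes to within about 4°, about 3° of that the tongue's play.

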